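# Roll a spice jar up the sloping rack into its seat

### The job

Push the spice jar that lies at the foot of the sloping wooden rack up its lane with the fingertips, until it drops over the crest into the sunk seat at the top and lies there against the stop board, level with the jar already parked in the other lane. Keep the fingers behind it all the way up: it must not roll back down and must not be batted up, and it is only pushed, never lifted or carried. Leave the parked jar and the other things on the worktop where they are, then take the hand away.

Things in the scene. Friction and masses are not known exactly. Their poses are not given: they have to be found in the camera images.
- rack: Fixed wooden two-lane jar rack, 250 mm long, 236 wide. Origin on the worktop under its middle; x uphill, y left, z up. Slopes up at 0.16 rad; ramp surface 16 mm above the worktop at the low end, 36 at the middle, 49 at the crest. Lanes 106 mm wide between rails 14 mm high; the work lane is centred at y = -57 mm (right looking uphill), the other, with the parked jar, at y = +57 mm.
- foot (a point): On the rack: where the jar's middle lies at the start (up to 5 mm aside in y), 22 mm off the ramp, against two foot lips of the work lane. Lips: 10 mm high, 21 mm wide, one at each rail, 64 mm gap between. x up along the slope, y across to the left, z square to the ramp.
- seat (a point): On the rack: the jar's middle when home in the sunk seat of the work lane against the stop board. Axes as foot; from foot it lies 183 mm along x, -5 mm along z. The ramp ends in a crest 15 mm before it along x, a 5 mm step down into the seat; the stop board's face is 22 mm beyond it and rises 35 mm above the ramp surface.
- jar_mid (a point): Middle of the jar to be moved, on its axis: glass spice jar with dark cap, 43 mm diameter, 96 mm long, about 0.11 kg, lying across the work lane at the foot of the rack, cap to the right looking uphill. z runs along the jar to the cap; x and y turn as it rolls. Left alone on the slope it rolls back down.
- parked_jar_mid (a point): Middle of the like jar that already lies home in the other lane (left looking uphill); loose, to be left alone.
- parked_jar: The parked jar itself, 43 mm diameter, 96 mm long, lying; origin at the centre of its base.
- jar: The jar to be moved; origin at the centre of its base (left end), z axis along the jar towards the cap.
- salt: Glass salt shaker with steel cap, 44 mm diameter, 90 mm high, standing loose on the worktop right of the rack; origin under its middle. Leave alone.
- tall_jar: Spice jar with dark cap, 44 mm diameter, 96 mm high, standing loose on the worktop behind and right of the rack; origin under its middle. Leave alone.
- jug: White cream jug, 67x103x85 mm, standing loose on the worktop left of the rack; origin under its middle. Leave alone.
Things that resemble listed ones, but are neither listed nor needed, are in the scene too. Leave any blue look-alike of the jar alone.

How it is judged (in metres and radians):
On the way:
1. the jar is past the middle of the slope, not yet over the crest, with the fingers pushing it (x of jar_mid in the frame of seat between -0.09 and -0.018 m and contact force between the fingers and jar above 0.02 N), for 0.05 s.
At the end, for the whole second after the job is handed in: The jar lies still in the sunk seat of the work lane: its middle within 5 mm of the seat point along the slope, 12 mm across, 4 mm in height, its axis within 0.1 rad of square to the lane; the parked jar is still in its own seat (x of jar_mid in the frame of seat between -0.005 and 0.005 m and y of jar_mid in the frame of seat between -0.012 and 0.012 m and z of jar_mid in the frame of seat between -0.004 and 0.004 m and angle between the z axis of jar and the y axis of seat, either way round below 0.1 rad and linear speed of jar below 0.02 m/s and distance between parked_jar_mid and seat below 0.13 m); the robot touches nothing.
It fails at once if the jar was lifted: its middle more than 12 mm above where it rolls on the ramp (z of jar_mid in the frame of seat above 0.017 m).
It fails at once if the jar rolled back or was batted: on the slope, touched by nothing of the robot, faster than 0.25 m/s (x of jar_mid in the frame of seat between -0.17 and -0.025 m and linear speed of jar above 0.25 m/s and contact force between each of the fingers, the arm and jar below 0.001 N).
It fails at once if the jar left its lane (y of jar_mid in the frame of seat above 0.03 m or y of jar_mid in the frame of seat below -0.03 m).
It fails at once if the parked jar was moved by more than 12 mm (distance of parked_jar_mid from where it was at the start of the episode above 0.012 m).
It fails at once if the salt shaker, the standing jar or the cream jug was moved by more than 20 mm (distance of any of salt, tall_jar, jug from where it was at the start of the episode above 0.02 m).
It also fails if it takes over 42 s, if anything falls off the work surface, if the arm or the gripper's body presses on something with over 40 N, if the wrist force passes 120 N, or if a joint passes its speed limit or range.

### The arm

A 6-joint arm with a two-finger parallel gripper is mounted at the origin on a cart in front of the work surface, level with it; the furniture and walls round the work are solid. World frame = base frame: x ahead of the robot, y to its left, z up, the work surface at z = 0. Lengths are in mm, angles in rad, forces in N, time in s.
With the tool pointing down it reaches from about 350 to 875 mm from the base axis. Payload 4.2 kg.
Tool frame: the origin (TCP) lies between the finger pads; the fingertips stand 25 mm ahead of it and the grasp point (between the pads) lies 6 mm ahead of it; z points along the fingers, y is the line along which they close (so a half turn about z gives the same grasp; the last joint's range is limited). The gripper opens to 85 mm and grips with 20 to 120 N. Pads are 22 mm wide; open, the fingers measure 114 mm over their backs; the gripper's body (76 mm by 85 mm) begins 54 mm behind the grasp point. The pads swing forward as they close: fully open they stand 13 mm farther back than shut.
Start: joints at [1.389, 0.385, 0.008, 0, -1.194, -0.259], TCP at [266.631, 565.25, 256.312] pointing down, gripper open.
Joint ranges: [-3.14, 3.14], [-1.21, 2.06], [-1.07, 1.41], [-3.16, 2.05], [-2.99, -0.16], [-3.1, 3.1]. Speed limits (rad/s): [2.79, 2.79, 3.14, 3.14, 3.14, 3.14].

### API

Orientations are given as a unit quaternion [x, y, z, w].
In Python, from bench import arm gives the robot as it stands.
- The arm moves only by the shell command python3 -m pendant 'ROWS'. ROWS is JSON, a list of rows, each a list of 7 numbers: the shift along the tool's x, y, z in m, then the turn, a rotation vector about the tool's x, y, z in degrees, then the finger opening in m, from 0 to 0.0854. In form: [[x, y, z, wx, wy, wz, fingers], ...]. A call has 1 to 12 rows; each row shifts and turns the commanded pose from where the row before left it, along the tool's axes as they then stand; what a row does not reach is not made up. A row lasts 1/10 s, in which the tool goes at most 50 mm and 8.59 degrees, less where a joint would pass 70% of its speed; a pose out of reach is approached as far as the arm can. A call is refused whole if a number of a shift passes 0.05 or a number of a turn 8.59, either way. A call with a gripper value outside its range is refused whole. The fingers move at their own pace and stop on an object; the grip force is fixed at half the most. Time passes only in rows, so rows that do not move let the fingers close. It gives the time, the measured TCP pose, the force, the opening and the grip force at its end, in the units of the state.
- arm.read_state(): the state, without advancing time (a new reading comes with each control period).
- arm.get_image(name): name is "scene" or "top" or "wrist"; returns a dict with "image" (384x512x3 uint8, red, green, blue), "fx", "fy", "cx", "cy" (pixels), "xyz" and "rotation" of the camera in the world. Camera axes: x right, y down, z forward; pixel columns grow to the right and rows downward; lengths in mm; the calibration is good to about 2 mm. A picture is of the moment at which its call begins. There is no depth.
- arm.job_done(): hands the job in; it is judged then, once.
The state is a dict: "clock": time; "joints": joint angles; "joint_vel": joint speeds; "joint_efforts": joint torques, N m; "position": TCP position; "ee_rot": TCP orientation; "contact_force": force on the tool from outside, world axes, zero at the start; "wrist_torque": the same for the moment, N m; "gripper_width": finger opening in mm; "grasp_force": force on a finger pad.
Only numpy, scipy, OpenCV 4.12 (cv2) and the standard library are available. Lean on these libraries where they do the work, as an engineer would, in place of code of your own. Each camera call takes 0.05 s, during which the arm holds its last target. There are 200 camera calls.

## Working session

There is one attempt and no reset: what is moved stays moved. The work goes in short steps, Python scripts to look and compute and a shell command to move; the robot and the scene stay as the last step left them, time stands still between calls to the robot, and variables do not carry over. Pictures are saved under pics/ and viewed, at most 10 in all, crops included, and the job is handed in when it is done.

```bash
mkdir -p pics
python3 - <<'E'
from bench import arm
import cv2,pickle
s=arm.read_state();print({k:s[k] for k in("clock","position","ee_rot","gripper_width")})
for n in("scene","top"):
    d=arm.get_image(n);pickle.dump(d,open(f"pics/{n}.pkl","wb"))
    cv2.imwrite(f"pics/{n}0.png",cv2.resize(d["image"][:,:,::-1],(800,600)))
    print(n,d["fx"],d["fy"],d["cx"],d["cy"],d["xyz"],d["rotation"])
E
```

```text
{'clock': 0.0, 'position': array([266.41739609, 564.79996697, 255.24349317]), 'ee_rot': array([ 9.75791366e-01, -2.18700877e-01, -1.82096308e-04,  1.04997778e-03]), 'gripper_width': 85.24851847738225}
scene 402.83296818342313 402.83296818342313 256.34731169535473 194.9000091689288 [ 113.68351576 -683.04094227  652.60580189] [ 0.85986286 -0.24103812  0.1276828  -0.43154791]
top 472.6611100407249 472.6611100407249 254.46002408453018 192.1856519841381 [ 401.20153287  -19.04807546 1353.29141222] [ 0.70698601 -0.70500643  0.0367115  -0.04229624]
```

View pics/scene0.png

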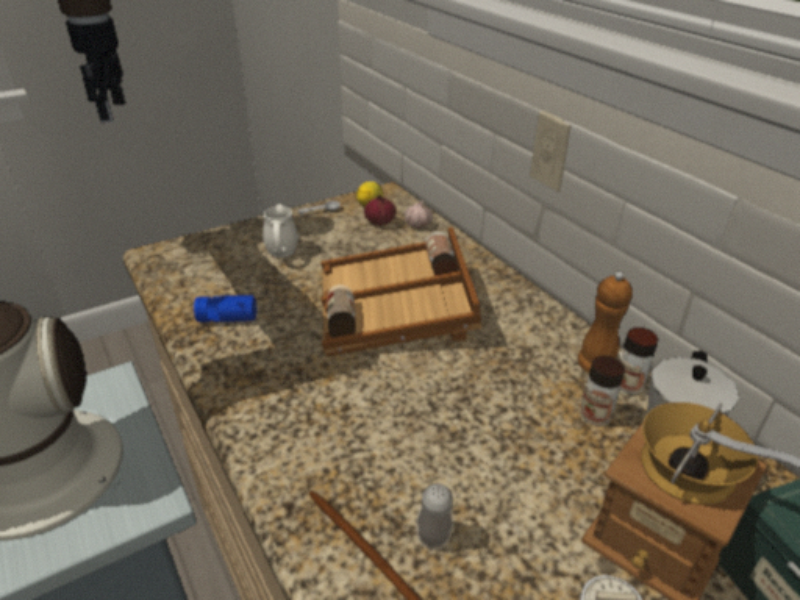

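View pics/top0.png

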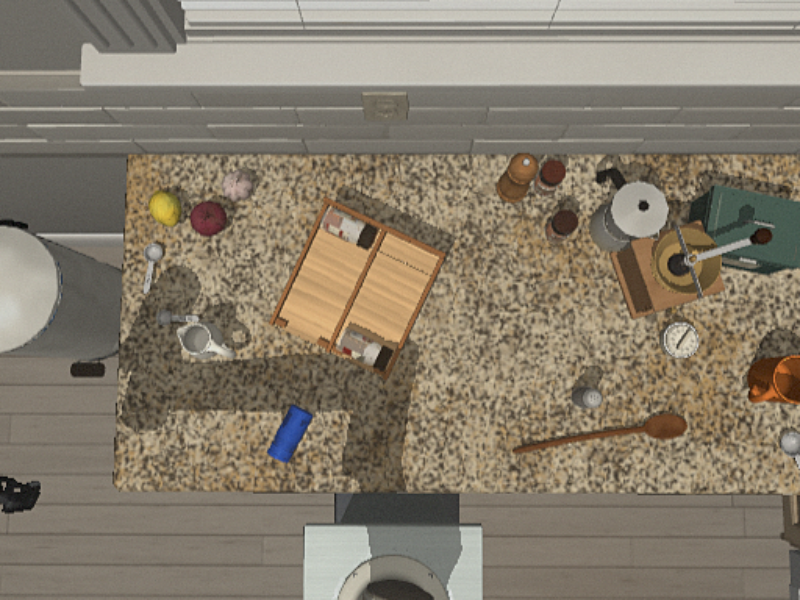

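The top view (800 px wide) shows the rack with uphill pointing to the upper right.
- **Work jar:** the glass jar with the dark cap at the rack's foot, near (365,347). It lies in the right lane with its cap to the right, so it fits the description.
- **Parked jar:** near (350,228).
- **Not it:** the blue look-alike at (290,433), and the standing jars at (552,175) and (565,222).

I'll confirm with an enlarged crop.

```bash
cat > h.py <<'E'
import numpy as np,pickle,cv2
from scipy.spatial.transform import Rotation as R
def ray(d,u,v):
    return R.from_quat(d["rotation"]).apply([(u-d["cx"])/d["fx"],(v-d["cy"])/d["fy"],1.])
def onplane(d,u,v,z):
    r=ray(d,u,v);o=np.array(d["xyz"]);return o+r*(z-o[2])/r[2]
def proj(d,p):
    c=R.from_quat(d["rotation"]).inv().apply(np.atleast_2d(p)-np.array(d["xyz"]));return np.c_[c[:,0]/c[:,2]*d["fx"]+d["cx"],c[:,1]/c[:,2]*d["fy"]+d["cy"]]
E
python3 - <<'E'
from h import *
d=pickle.load(open("pics/top.pkl","rb"));s=pickle.load(open("pics/scene.pkl","rb"))
a=cv2.resize(d["image"][120:250,170:290,::-1],None,fx=4.5,fy=4.5,interpolation=cv2.INTER_CUBIC);cv2.imwrite("pics/topc.png",a)
b=cv2.resize(s["image"][140:230,195:315,::-1],None,fx=6.5,fy=6.5,interpolation=cv2.INTER_CUBIC);cv2.imwrite("pics/scec.png",b)
g=cv2.cvtColor(d["image"],cv2.COLOR_RGB2HSV)
m=((g[...,2]<75)&(g[...,1]<190)).astype(np.uint8);m[:120]=0;m[250:]=0;m[:,:200]=0;m[:,290:]=0
n,l,st,c=cv2.connectedComponentsWithStats(m)
for i in range(1,n):
    if st[i,4]>25:print(st[i],c[i])
E
```

```text
[228 143  13  16 129] [234.53488372 150.97674419]
[239 221  13  18 119] [244.84033613 229.34453782]
```

View pics/topc.png

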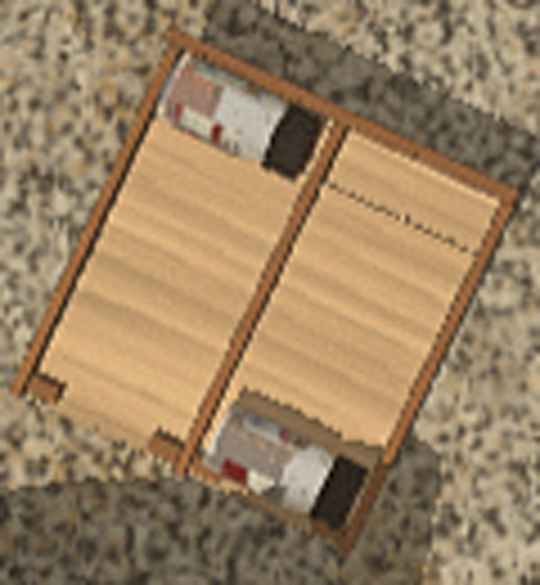

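View pics/scec.png

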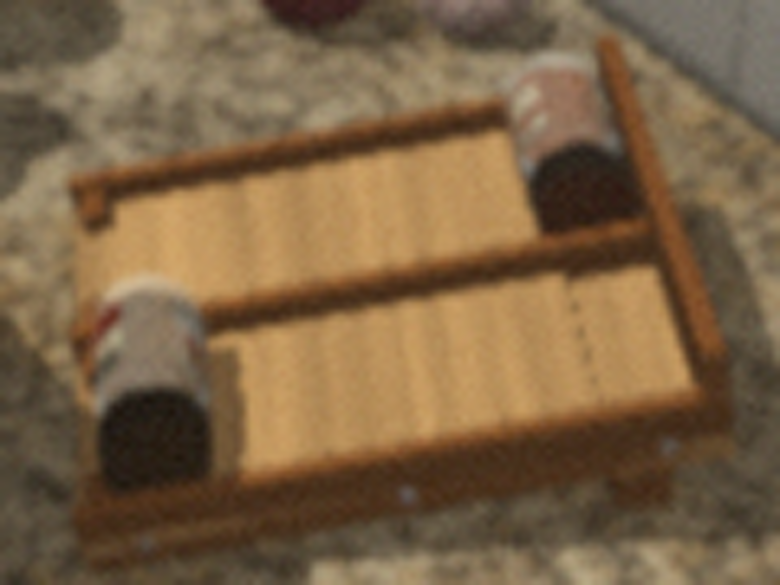

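Crops confirm it: the work jar in the right lane has its base near (212,440) and its cap near (350,495) in the top crop. The crest line runs from (330,185) to (475,250), and the parked jar spans (178,88) to (312,148).

Run:
```python
from h import *
d=pickle.load(open("pics/top.pkl","rb"));s=pickle.load(open("pics/scene.pkl","rb"))
P=lambda x,y,z:onplane(d,170+(x+.5)/4.5-.5,120+(y+.5)/4.5-.5,z)
ll,lr,cl=P(14,393,30),P(347,553,30),P(185,473,30)
sl,sr=P(175,30,86),P(518,192,86)
k0,k1=P(330,185,49),P(475,250,49)
yaw=lambda v:np.degrees(np.arctan2(v[1],v[0]))
print("low",ll,lr,np.linalg.norm(ll-lr),yaw(ll-lr)-90)
print("stop",sl,sr,np.linalg.norm(sl-sr),yaw(sl-sr)-90)
print("crest",k0,k1,np.linalg.norm(k0-k1),yaw(k0-k1)-90)
print("sides",yaw((sl-ll)[:2]),yaw((sr-lr)[:2]),np.linalg.norm((sl-ll)[:2]),np.linalg.norm((sr-lr)[:2]))
mid=(ll+lr+sl+sr)/4;print("origin",mid)
th=np.radians(np.mean([yaw(ll-lr)-90,yaw(sl-sr)-90,yaw((sl-ll)[:2]),yaw((sr-lr)[:2])]));print("yaw",np.degrees(th))
ex=np.array([np.cos(th),np.sin(th),0]);ey=np.array([-np.sin(th),np.cos(th),0])
for n,p in(("crestmid",(k0+k1)/2),("park",P(247,118,68)),("work",P(282,466,44)),("cap_park",P(0,0,0))):
    q=p-mid;print(n,p,q@ex,q@ey)
o=mid.copy();o[2]=0
pts=[o-89*ex-57*ey+[0,0,44],o+92*ex+57*ey+[0,0,68],o-125*ex-118*ey+[0,0,30],o+80.6*ex-110*ey+[0,0,49]]
q=proj(s,pts);print("scene crop px",((q-[195,140])*6.5).round())
```

```text
low [507.44733106 221.31859832  30.        ] [408.71649317  12.7505888   30.        ] 230.75613305930102 -25.331694645052508
stop [725.08705205 117.87442224  86.        ] [625.39288095 -90.72360702  86.        ] 231.19702758146997 -25.544292143978538
crest [636.13157596  24.01927304  49.        ] [595.48002143 -66.05343979  49.        ] 98.82126533044375 -24.290575682387257
sides -25.421744527148395 -25.5268914847529 240.97249991892662 240.11573505706286
origin [566.66093931  65.30500059  58.        ]
yaw -25.456155700233086
crestmid [615.80579869 -21.01708338  49.        ] 81.47658709638654 -56.81800012901952
park [674.40253468  74.711338    68.        ] 93.23840963490777 54.802641590676686
work [461.72690258  52.6743164   44.        ] -89.31753468906994 -56.507205251455865
cap_park [766.93099958 241.71413972   0.        ] 105.00250615321525 245.36249736492877
scene crop px [[149. 376.]
 [568. 145.]
 [ 58. 510.]
 [607. 424.]]
```

```bash
cat >> h.py <<'E'
th=np.radians(-25.46);a=.16
U=np.array([np.cos(th)*np.cos(a),np.sin(th)*np.cos(a),np.sin(a)]);V=np.array([-np.sin(th),np.cos(th),0]);N=np.cross(U,V)
F=np.array([461.8,52.3,44.])
RT=np.c_[U,-V,-N]
def rep(s,tgt=None):
    Rc=R.from_quat(s["ee_rot"]);e=(Rc.inv()*R.from_matrix(RT)).as_rotvec(degrees=True)
    p=np.array(s["position"])-F
    print("t",s["clock"],"uvn",np.round([p@U,p@V,p@N],1),"turn left",e.round(2),"f",np.round(s["contact_force"],2),"w",round(s["gripper_width"],1))
    if tgt is not None:
        w=F+np.c_[U,V,N]@np.array(tgt,float);print("tool shift",Rc.inv().apply(w-s["position"]).round(1),"in target axes",(RT.T@(w-s["position"])).round(1))
E
python3 -c "
from h import *;from bench import arm
rep(arm.read_state(),(-60,0,150))"
```

```text
t 0.1 uvn [-358.   378.8  271.8] turn left [0.1  9.16 0.2 ] f [ 0.31 -0.2   0.4 ] w 85.4
tool shift [312.3 379.7  73.6] in target axes [298.  378.8 121.8]
```

```bash
python3 -m pendant '[[0,0,0,0,4.58,0,0.028],[0,0,0,0,4.58,0,0.028],[0.03,0.038,0,0,0,0,0.028],[0.03,0.038,0,0,0,0,0.028],[0.03,0.038,0,0,0,0,0.028],[0.03,0.038,0,0,0,0,0.028],[0.03,0.038,0,0,0,0,0.028],[0.03,0.038,0,0,0,0,0.028],[0.03,0.038,0,0,0,0,0.028],[0.03,0.038,0,0,0,0,0.028],[0.03,0.038,0,0,0,0,0.028],[0.03,0.038,0,0,0,0,0.028]]'; python3 -c "
from h import *;from bench import arm
rep(arm.read_state(),(-60,0,60))"
```

```text
clock: 1.3
position: [371.9, 93.2, 304.2]
ee_rot: [0.973, -0.217, 0.078, 0.017]
contact_force: [0.9, 0.9, 0.2]
gripper_width: 28.3
grasp_force: 0.0
t 1.3 uvn [-56.   -1.7 272.6] turn left [-0.07  0.    0.27] f [0.94 0.85 0.17] w 28.3
tool shift [ -4.   -1.5 212.6] in target axes [ -4.   -1.7 212.6]
```

```bash
python3 -m pendant '[[-0.004,-0.0015,0.03,0,0,0.27,0.028],[0,0,0.03,0,0,0,0.028],[0,0,0.03,0,0,0,0.028],[0,0,0.03,0,0,0,0.028],[0,0,0.03,0,0,0,0.028],[0,0,0.03,0,0,0,0.028],[0,0,0.03,0,0,0,0.028],[0,0,0,0,0,0,0.028]]'
python3 - <<'E'
from h import *;from bench import arm
rep(arm.read_state(),(-55,0,15))
w=arm.get_image("wrist");s=arm.get_image("scene");pickle.dump(s,open("pics/s2.pkl","wb"))
a=cv2.resize(w["image"][...,::-1],(400,300))
b=cv2.resize(s["image"][110:230,185:315,::-1],(400,369),interpolation=cv2.INTER_CUBIC)
o=np.zeros((369,800,3),np.uint8);o[:300,:400]=a;o[:,400:]=b;cv2.imwrite("pics/c2.png",o)
E
```

```text
clock: 2.1
position: [397.4, 81.6, 93.0]
ee_rot: [0.972, -0.22, 0.075, 0.021]
contact_force: [-0.9, -0.9, -0.2]
gripper_width: 28.2
grasp_force: 0.0
t 2.1 uvn [-62.   -1.2  59.6] turn left [ 0.49  0.25 -0.05] f [-0.9  -0.94 -0.24] w 28.2
tool shift [ 7.2 -1.6 44.6] in target axes [ 7.  -1.2 44.6]
```

View pics/c2.png

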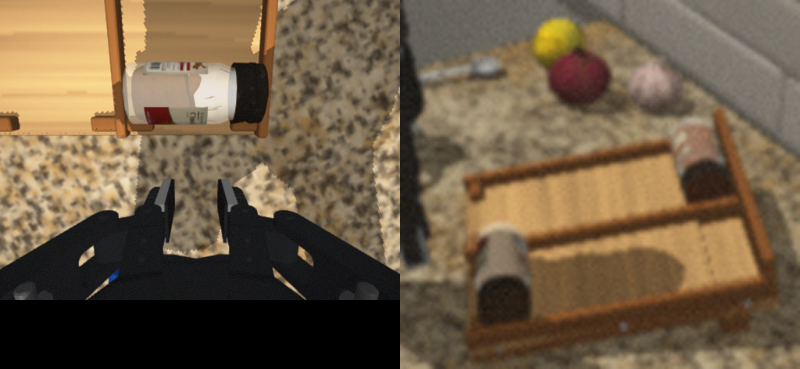

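The hand is centred behind the jar: fingertips span 160–235 px and the jar 125–268 px in the wrist picture. I'll descend and approach slowly.

```bash
python3 -m pendant '[[0,-0.001,0.015,0.4,0.2,0,0.022],[0,0,0.015,0,0,0,0.022],[0,0,0.015,0,0,0,0.022],[0.006,0,0,0,0,0,0.022],[0.006,0,0,0,0,0,0.022],[0.006,0,0,0,0,0,0.022],[0.006,0,0,0,0,0,0.022],[0.006,0,0,0,0,0,0.022],[0.006,0,0,0,0,0,0.022],[0,0,0,0,0,0,0.022]]'
python3 - <<'E'
from h import *;from bench import arm
rep(arm.read_state(),(0,0,15))
w=arm.get_image("wrist");s=arm.get_image("scene")
a=cv2.resize(w["image"][...,::-1],(400,300))
b=cv2.resize(s["image"][110:230,185:315,::-1],(400,369),interpolation=cv2.INTER_CUBIC)
o=np.zeros((369,800,3),np.uint8);o[:300,:400]=a;o[:,400:]=b;cv2.imwrite("pics/c3.png",o)
E
```

```text
clock: 3.2
position: [440.8, 67.9, 59.8]
ee_rot: [0.972, -0.22, 0.083, 0.012]
contact_force: [0.1, 0.1, -0.5]
gripper_width: 22.0
grasp_force: 0.1
t 3.2 uvn [-22.8   5.   19.7] turn left [-0.69 -0.39 -0.11] f [ 0.12  0.11 -0.55] w 22.0
tool shift [22.8  5.1  4.8] in target axes [22.8  5.   4.7]
```

View pics/c3.png

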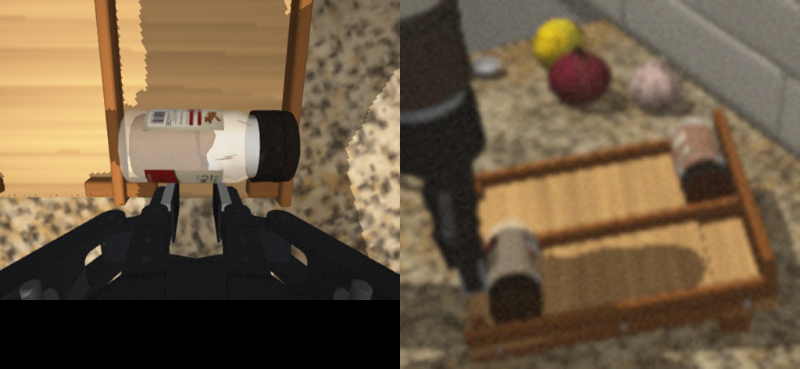

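The fingers touch the jar, which has just come off the lips, but they sit about 5 mm left of its middle (197 px against 209 px). I'll push on while correcting that.

```bash
python3 -m pendant '[[0.005,0.001,0.001,-0.3,-0.2,0,0.022],[0.005,0.001,0.001,-0.3,-0.2,0,0.022],[0.006,0.001,0.001,0,0,0,0.022],[0.006,0.001,0,0,0,0,0.022],[0.006,0.001,0,0,0,0,0.022],[0.006,0,0,0,0,0,0.022],[0.006,0,0,0,0,0,0.022],[0.006,0,0,0,0,0,0.022],[0.006,0,0,0,0,0,0.022],[0.006,0,0,0,0,0,0.022]]'
python3 - <<'E'
from h import *;from bench import arm
rep(arm.read_state(),(150,0,15))
w=arm.get_image("wrist");s=arm.get_image("scene")
a=cv2.resize(w["image"][...,::-1],(400,300))
b=cv2.resize(s["image"][110:230,185:315,::-1],(400,369),interpolation=cv2.INTER_CUBIC)
o=np.zeros((369,800,3),np.uint8);o[:300,:400]=a;o[:,400:]=b;cv2.imwrite("pics/c4.png",o)
E
```

```text
clock: 4.3
position: [489.1, 37.0, 63.7]
ee_rot: [0.972, -0.22, 0.076, 0.019]
contact_force: [-0.8, 0.7, 0.9]
gripper_width: 21.9
grasp_force: 0.5
t 4.3 uvn [34.  -2.1 14.4] turn left [ 0.18  0.22 -0.08] f [-0.77  0.67  0.86] w 21.9
tool shift [116.   -2.3  -1. ] in target axes [116.   -2.1  -0.6]
```

View pics/c4.png

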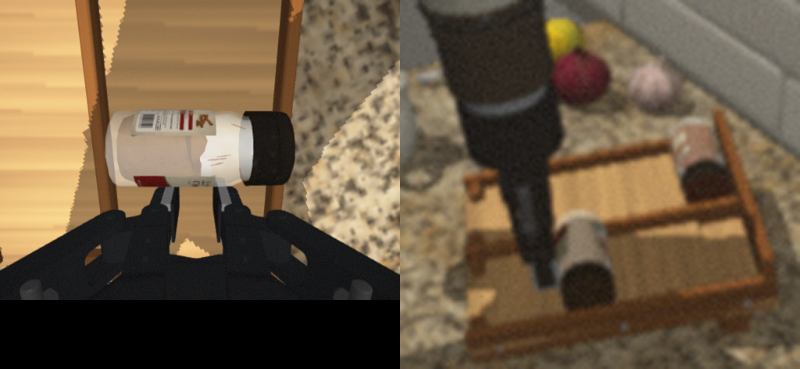

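The jar lies square in the lane, with the fingers (165–235 px) centred behind it. I'll carry on.

```bash
python3 -m pendant '[[0.006,0,0,0,0,0,0.022],[0.006,-0.001,0,0,0,0,0.022],[0.006,0,0,0,0,0,0.022],[0.006,0,0,0,0,0,0.022],[0.006,0,0,0,0,0,0.022],[0.006,0,0,0,0,0,0.022],[0.006,0,0,0,0,0,0.022],[0.006,0,0,0,0,0,0.022],[0.006,0,0,0,0,0,0.022],[0.006,0,0,0,0,0,0.022],[0.006,0,0,0,0,0,0.022],[0.006,0,0,0,0,0,0.022]]'; python3 -c "
from h import *;from bench import arm
rep(arm.read_state(),(150,0,15))"
```

```text
clock: 5.6
position: [553.8, 7.3, 75.0]
ee_rot: [0.972, -0.22, 0.076, 0.019]
contact_force: [-1.1, -0.0, 0.3]
gripper_width: 22.1
grasp_force: 0.4
t 5.6 uvn [106.   -1.1  14.2] turn left [ 0.17  0.21 -0.07] f [-1.14 -0.    0.28] w 22.1
tool shift [44.  -1.1 -0.9] in target axes [44.  -1.1 -0.8]
```

```bash
python3 -m pendant '[[0.004,0,0,0,0,0,0.022],[0.004,0,0,0,0,0,0.022],[0.004,0,0,0,0,0,0.022],[0.004,0,0,0,0,0,0.022],[0.004,0,0,0,0,0,0.022],[0.004,0,0,0,0,0,0.022],[0.004,0,0,0,0,0,0.022],[0.004,0,0,0,0,0,0.022],[0.004,0,0,0,0,0,0.022],[0.004,0,0,0,0,0,0.022]]'
python3 - <<'E'
from h import *;from bench import arm
rep(arm.read_state(),(150,0,15))
w=arm.get_image("wrist");s=arm.get_image("scene")
a=cv2.resize(w["image"][...,::-1],(400,300))
b=cv2.resize(s["image"][110:230,185:315,::-1],(400,369),interpolation=cv2.INTER_CUBIC)
o=np.zeros((369,800,3),np.uint8);o[:300,:400]=a;o[:,400:]=b;cv2.imwrite("pics/c5.png",o)
E
```

```text
clock: 6.6
position: [589.6, -9.6, 81.3]
ee_rot: [0.972, -0.22, 0.076, 0.018]
contact_force: [0.1, -0.6, -0.4]
gripper_width: 22.0
grasp_force: 0.0
t 6.6 uvn [146.1  -0.9  14.2] turn left [ 0.15  0.18 -0.06] f [ 0.13 -0.58 -0.41] w 22.0
tool shift [ 3.9 -0.9 -0.8] in target axes [ 3.9 -0.9 -0.8]
```

View pics/c5.png

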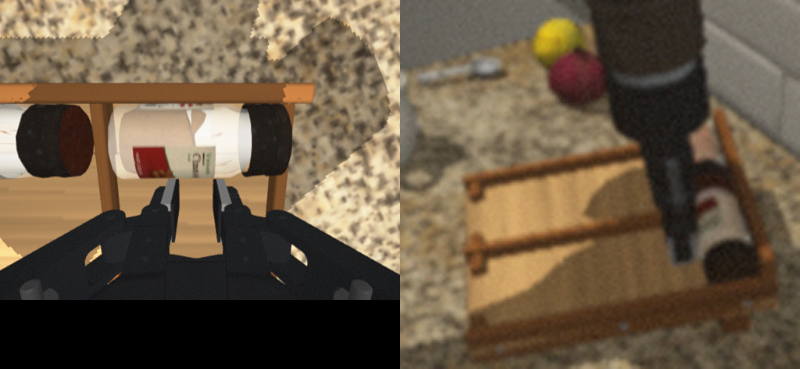

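The jar (110–292 px, wrist view) has dropped in against the stop board, level with the parked jar. The fingers are clear of it, with no force reading. I'll back off and lift away.

```bash
python3 -m pendant '[[-0.01,0,0,0,0,0,0.022],[-0.02,0,0,0,0,0,0.022],[-0.02,0,-0.01,0,0,0,0.022],[-0.02,0,-0.03,0,0,0,0.022],[-0.02,0,-0.04,0,0,0,0.022],[-0.02,0,-0.04,0,0,0,0.022],[-0.02,0,-0.04,0,0,0,0.022],[-0.03,0,-0.03,0,0,0,0.022],[-0.03,0,-0.03,0,0,0,0.022],[-0.03,0,0,0,0,0,0.022],[-0.03,0,0,0,0,0,0.022],[0,0,0,0,0,0,0.022]]'
python3 - <<'E'
from h import *;from bench import arm
rep(arm.read_state())
w=arm.get_image("top");s=arm.get_image("scene")
a=cv2.resize(w["image"][110:250,170:320,::-1],(400,373),interpolation=cv2.INTER_CUBIC)
b=cv2.resize(s["image"][110:230,185:315,::-1],(400,369),interpolation=cv2.INTER_CUBIC)
o=np.zeros((373,800,3),np.uint8);o[:,:400]=a;o[:369,400:]=b;cv2.imwrite("pics/c6.png",o)
print(proj(w,[F+183*U-5*N]),((proj(w,[F+183*U-5*N])-[170,110])*2.667).round())
E
```

```text
clock: 7.9
position: [332.6, 112.0, 258.7]
ee_rot: [0.973, -0.218, 0.076, 0.018]
contact_force: [0.0, -0.3, -0.4]
gripper_width: 22.0
grasp_force: 0.0
t 7.9 uvn [-106.3   -1.6  234.7] turn left [0.11 0.25 0.19] f [ 0.04 -0.26 -0.38] w 22.0
[[260.74640661 163.2728847 ]] [[242. 142.]]
```

View pics/c6.png

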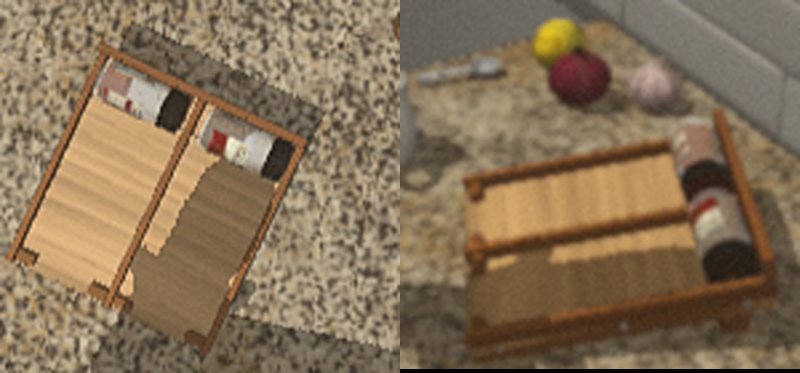

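Both jars lie level against the stop board. The work jar's middle is near (246,143) and the predicted seat point is (242,142). The hand is clear, so I'm handing in.

```bash
python3 -c "
from bench import arm
print(arm.job_done())"
```

```text
the job is handed in; nothing more can be done
None
```

I pushed the jar up its lane into the sunk seat, where it lies against the stop board level with the parked jar; the hand is clear and the job is handed in (no verdict was returned).

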